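# Bleed the bench vacuum regulator and pull its filter cassette

## Robot

A 6-joint arm with a two-finger parallel gripper is mounted at the origin on the work surface. World frame = base frame: x ahead of the robot, y to its left, z up, the work surface at z = 0. Lengths are in m, angles in rad, forces in N, time in s.
With the tool pointing down it reaches from about 0.4 to 0.825 m from the base axis. Payload 7 kg.
Tool frame: the origin (TCP) lies at the very end of the fingers, on their centre line; the grasp point (between the pads) lies 19 mm behind it; x points along the fingers, y is the direction in which the jaws open and shut, and the axes are right-handed (so a half turn about x gives the same grasp; the last joint's range is limited). The gripper opens to 88 mm and grips with 3 to 60 N. Pads are 19 mm wide; open, the fingers measure 130 mm over their backs; the gripper's body (78 mm by 193 mm) begins 47 mm behind the grasp point.
Start: joints at [1.556, 0.359, 0.012, 0, -1.224, -0.288], TCP at [0.201, 0.644, 0.227] pointing down, gripper open.
Joint ranges: [-3.07, 3.07], [-1.43, 2.12], [-1.02, 1.25], [-3.03, 1.67], [-3.05, -0], [-3.03, 3.03]. Speed limits (rad/s): [2.39, 2.39, 3.01, 3.14, 3.14, 3.14].

## Interface

Orientations are given as [roll, pitch, yaw] about the fixed x, y, z axes, in that order (R = Rz(yaw) Ry(pitch) Rx(roll)).
In Python, from station import arm gives the robot as it stands.
- The arm moves only by the shell command python3 -m inch 'ROWS' [OPENING] [FORCE]. ROWS is text: rows parted by semicolons, each of 6 numbers parted by spaces: the shift along the world's x, y, z in units of 30 mm (1.0 is 30 mm), then the turn, a rotation vector about the world's x, y, z in units of 5 degrees (1.0 is 5 degrees). In form: dx dy dz wx wy wz; .... A call has 1 to 12 rows; each row shifts and turns the commanded pose from where the row before left it; what a row does not reach is not made up. A row lasts 1/8 s, in which the tool goes at most 62.5 mm and 10.7 degrees, less where a joint would pass 70% of its speed; a pose out of reach is approached as far as the arm can. A call is refused whole if a number of a shift passes 1 or a number of a turn 1, either way. A call with a gripper value outside its range is refused whole. OPENING is the opening, from 0 (shut) to 1 (fully open), set as the call begins (- or left out, the last holds). The fingers move at their own pace and stop on an object; FORCE is the grip in N (left out, the last holds). Time passes only in rows, so rows that do not move let the fingers close. It gives the time, the measured TCP pose, the force and the opening at its end, in the units of the state.
- arm.get_state(): the state, without advancing time (a new reading comes with each control period).
- arm.grab_frame(name): name is "side" or "top"; returns a dict with "frame" (384x512x3 uint8, red, green, blue), "range_z" (384x512 float32, m along the optical axis (not along the pixel's ray), 0 where there is no reading), "mtx" (3x3 intrinsics, pixels), "pose" (4x4, takes a point from camera to world coordinates). Camera axes: x right, y up, looking along -z (the intrinsics and any distortion apply to the point x, -y, -z); pixel columns grow to the right and rows downward; lengths in m; the calibration is good to about 2 mm. A picture is of the moment at which its call begins.
- arm.job_done(): hands the job in, once; it reports no verdict.
Trained networks look in a picture, given as the dict that the camera call returned (one of the last four; its "shot" number tells which), for a name from the list of things; names that differ only in an ending like _2 or _b are one class to them, and where a whole thing is asked for, a point or a joint stands for the part that bears it (a point fixed in the world has none). Each returns a list of dicts, best first, with "confidence" (0 to 1); they miss things now and then, are a little off and sometimes report something else, mostly with a low value. They report only what shows in the picture. A call takes as long as a camera call. They do not tell look-alikes from the thing itself.
- arm.search_frame(picture, target): "extent" ([centre column, centre row, width, height] as shares, 0 to 1, of the picture: columns of its width, rows of its height, round what is visible of it).
- arm.masks_of(picture, target): "mask" (384x512 bool, what is visible of it) and "extent" ([centre column, centre row, width, height] as shares, 0 to 1, of the picture: columns of its width, rows of its height, round what is visible of it).
- arm.place_of(picture, target): "position" ([column, row] as shares, 0 to 1, of the picture: columns of its width, rows of its height: a listed point, or the origin of a listed thing).
The state is a dict: "t": time; "q": joint angles; "qd": joint speeds; "joint_efforts": joint torques, N m; "eef_pos": TCP position; "ee_rot": TCP orientation; "force": force on the tool from outside, world axes, zero at the start; "moment": the same for the moment, N m; "width": finger opening in m.
Only numpy, scipy, OpenCV 4.12 (cv2) and the standard library are available. Lean on these libraries where they do the work, as an engineer would, in place of code of your own. Each camera call takes 0.05 s, during which the arm holds its last target. There are 200 camera calls.

## Task

On the green bench vacuum regulator, first slide the red bleed slide along its track until it stands level with the white marker clip, so that the vacuum is let off. Then pinch the two orange side catches of the grey filter cassette together, lift the cassette upright out of its dock to at least 8 cm above where it sat, and finish while still holding it there by the pinched catches, touching nothing but the gripper. Leave the bleed slide at the marker, and do not disturb the bakelite knob, the chrome claw, the brass nozzle or the blue cap.

Things in the scene. Friction and masses are not known exactly. Their poses are not given: they have to be found in the camera images.
- regulator: Vacuum regulator, fixed on the table: green plate 180 (x) x 340 (y) x 12 mm with the cassette dock towards its -y end and the bleed slide's track towards +y. Origin on the table (plate spans x +-90, y -185 to +155 mm); z up, y along the long side and the track. Behind the track a brass gauge 56 mm across at x 50, y 90 mm, top 35 mm above the table.
- dock (a point): Centre of the dock's floor under the cassette, 16 mm above the table; axes like the regulator's. The aluminium dock is 70 (x) x 86 mm (y); its end walls and two dark steel ledge bars along its +y and -y sides rise 40 mm above its floor. Each bar's underside (30 mm above the floor, inner edge 33 mm from the centre) holds down one catch's lug.
- cassette_mid (a point): Centre (half-way up) of the loose grey filter cassette with yellow top, 50 (x) x 40 (y) x 92 mm high, about 0.18 kg, upright in the dock with 1.5 mm play; axes like the regulator's while seated. Orange catches on its +y and -y sides: thumb pads 28 mm wide (x), spanning 7 to 43 mm above this point; outer faces 62 mm apart when free, 48 mm when fully pinched.
- catch_left (a joint): Inward travel of the catch on the cassette's +y side, m: 0 free, 0.007 fully pinched. Spring 2.5 N at 0 to 6 N fully in. Its lug clears the dock's ledge bar from about 0.0045 on; otherwise the cassette cannot be lifted more than 3 mm.
- catch_right (a joint): The same for the catch on the cassette's -y side.
- slide_top (a point): Centre of the top of the red bleed slide's grip, a block 30 mm (x) x 20 mm (y) x 42 mm high with a white line across its top, standing on an aluminium track whose top is 24 mm above the table. It moves along the regulator's y axis only; its top is 67 mm above the table. About 2 N of friction; it stays where it is left.
- bleed_slide (a joint): Position of the bleed slide along the regulator's +y, m: 0 at the end nearer the dock, 0.09 at the far end. It starts nearer the dock than the marker.
- mark: White marker clip with a black line on its top, 18 (x) x 12 (y) x 10 mm high, fixed on the green plate beside the track on its -x side (35 mm from the track's centre line); origin at the centre of its underside, axes like the regulator's. The slide is right when it has the same y in the regulator's frame as this clip, within 6 mm.
- knob_rim (a point): Pointer mark near the rim of the round brown bakelite knob, 50 mm across, its top 50 mm above the table, its axis at x 50, y 0 mm in the regulator's frame. It turns easily: leave it alone.
- claw: Chrome milking claw, loose bystander: squat dome 90 mm across (114 mm over its four nipples), 56 mm high, origin at the centre of its underside.
- nozzle: Brass pulsator nozzle, loose bystander: stepped cylinder 32 mm across at the foot, 46 mm high, origin at the centre of its underside.
- cup_cap: Blue plastic cup shell cap, loose bystander: 62 mm across, 32 mm high, origin at the centre of its underside.
Not all that is in view belongs to the job. What is meant by the part that bears cassette_mid is not black, and is the larger of those in its own colour.

How it is judged:
By the outcome, as a careful person would: the job done as asked, in the order asked, and still so for the second after the job is handed in, while the arm keeps its last pose, push and grip.
It also fails if it takes over 51 s, if anything falls off the work surface, if the arm or the gripper's body presses on something with over 40 N, if the wrist force passes 120 N, or if a joint passes its speed limit or range.

## Working session

There is one attempt and no reset: what is moved stays moved. The work goes in short steps, Python scripts to look and compute and a shell command to move; the robot and the scene stay as the last step left them, time stands still between calls to the robot, and variables do not carry over. Pictures are saved under pics/ and viewed, about 8 in all and at most 12, crops included, and the job is handed in when it is done.

```bash
mkdir -p pics
cat > h.py <<'E'
import numpy as np, cv2
from station import arm
def world(p,c,r,z=None):
    """pixel -> world point, by depth (median 5x5)"""
    K=p["mtx"];d=p["range_z"];ci,ri=int(round(c)),int(round(r))
    w=d[max(ri-2,0):ri+3,max(ci-2,0):ci+3];w=w[w>0]
    ray=np.array([(c-K[0,2])/K[0,0],-(r-K[1,2])/K[1,1],-1.])
    T=np.array(p["pose"])
    if z is not None:
        v=T[:3,:3]@ray; return T[:3,3]+v*(z-T[2,3])/v[2]
    return T[:3,:3]@(ray*np.median(w))+T[:3,3]
def cloud(p):
    K=p["mtx"];d=p["range_z"];r,c=np.mgrid[:384,:512]
    P=np.stack([(c-K[0,2])/K[0,0]*d,-(r-K[1,2])/K[1,1]*d,-d],-1);T=np.array(p["pose"])
    return P@T[:3,:3].T+T[:3,3]
def save(n,im,s=1):
    cv2.imwrite("pics/"+n,cv2.resize(im,None,fx=s,fy=s,interpolation=cv2.INTER_CUBIC)[:,:,::-1])
E
python3 - <<'E'
from h import *
ims=[]
for n in ("top","side"):
    p=arm.grab_frame(n); save(n+"0.png",p["frame"],1.5); print(n,p["mtx"].tolist() if hasattr(p["mtx"],"tolist") else p["mtx"],np.round(p["pose"],3).tolist(),[k for k in p])
    for t in ["regulator","dock","cassette_mid","slide_top","mark","knob_rim","claw","nozzle","cup_cap"]:
        for o in arm.place_of(p,t)[:3]:
            c,r=o["position"][0]*512,o["position"][1]*384
            try: w=np.round(world(p,c,r),3)
            except Exception as e: w=None
            print(n,t,round(o["confidence"],2),round(c),round(r),w)
print(arm.get_state())
E
```

```text
top [[377.38534032400673, 0.0, 252.6094068437799], [0.0, 377.38534032400673, 195.08717998902236], [0.0, 0.0, 1.0]] [[0.134, 0.967, -0.219, 0.329], [-0.991, 0.13, -0.032, -0.019], [-0.003, 0.221, 0.975, 0.965], [0.0, 0.0, 0.0, 1.0]] ['frame', 'range_z', 'mtx', 'pose', 'shot']
top regulator 0.79 272 204 [ 0.524 -0.04   0.024]
top regulator 0.17 291 193 [ 0.558 -0.085  0.023]
top dock 0.57 320 232 [ 0.457 -0.154  0.11 ]
top cassette_mid 0.79 399 202 [ 0.556 -0.337  0.087]
top cassette_mid 0.78 324 295 [ 0.319 -0.185  0.065]
top cassette_mid 0.74 319 232 [ 0.457 -0.152  0.11 ]
top slide_top 0.57 261 203 [ 0.515 -0.011  0.064]
top slide_top 0.41 274 205 [ 0.524 -0.045  0.017]
top slide_top 0.37 320 230 [ 0.461 -0.154  0.109]
top mark 0.58 235 209 [0.5   0.052 0.022]
top mark 0.46 319 232 [ 0.456 -0.152  0.11 ]
top knob_rim 0.54 290 192 [ 0.558 -0.082  0.031]
top knob_rim 0.34 274 205 [ 0.523 -0.046  0.017]
top claw 0.82 181 175 [0.563 0.197 0.048]
top claw 0.5 277 206 [ 0.524 -0.054  0.013]
top nozzle 0.62 289 143 [ 0.694 -0.066  0.02 ]
top cup_cap 0.58 366 265 [ 0.403 -0.287  0.028]
top 
[... 825 characters left out ...]
3 [ 0.691 -0.06   0.01 ]
side cup_cap 0.7 303 148 [ 0.406 -0.272  0.013]
{'t': 1.0, 'q': array([ 1.55610368e+00,  3.58596262e-01,  1.19358287e-02, -1.22367018e-05,
       -1.22410078e+00, -2.88131227e-01]), 'qd': array([ 0.00019805,  0.00038995,  0.00075788, -0.00057899, -0.00102896,
        0.001088  ]), 'joint_efforts': array([-3.10216812e-03, -5.82389796e+01,  2.93291062e+01,  7.00257003e+00,
        1.23518292e-02, -1.96882604e-05]), 'eef_pos': array([0.20128327, 0.644284  , 0.22657708]), 'ee_rot': array([-0.96595711,  1.57075937,  1.87280751]), 'force': array([-0.31431953, -0.33229901, -0.29739027]), 'moment': array([-0.0180424 ,  0.02053939,  0.00456766]), 'width': 0.08748338656969505}
```

View both.

View pics/top0.png

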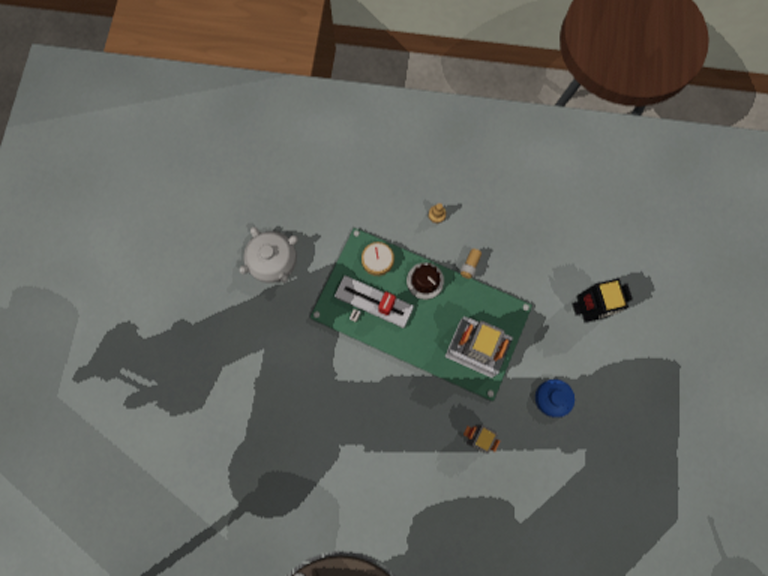

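View pics/side0.png

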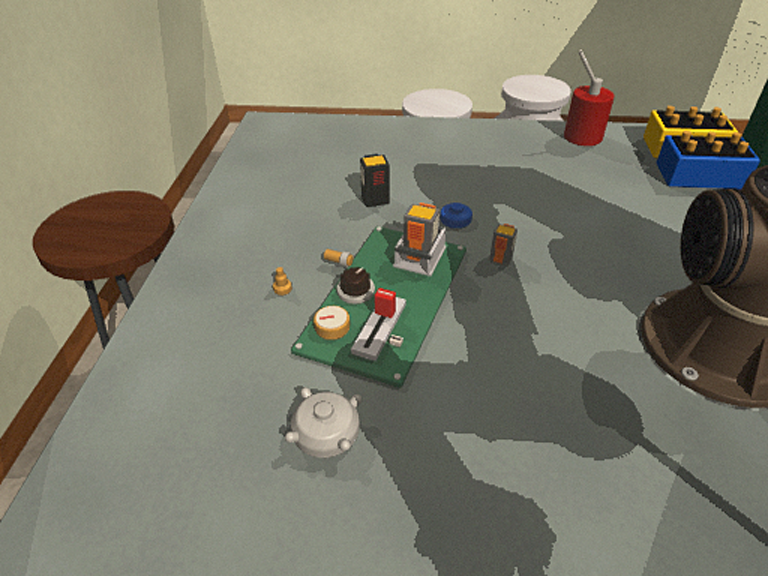

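Run:
```python
from h import *
for n in ("top","side"):
    p=arm.grab_frame(n); C=cloud(p); hsv=cv2.cvtColor(p["frame"],cv2.COLOR_RGB2HSV); H,S,V=[hsv[...,i].astype(int) for i in range(3)]
    if n=="top": save("crop1.png",p["frame"][145:275,200:365],4.8)
    roi=(C[...,0]>.35)&(C[...,0]<.68)&(C[...,1]>-.26)&(C[...,1]<.16)
    g=(H>55)&(H<95)&(S>80)&roi&(abs(C[...,2]-.012)<.008)
    k,l,s,ce=cv2.connectedComponentsWithStats(cv2.morphologyEx(g.astype(np.uint8),cv2.MORPH_CLOSE,np.ones((5,5))))
    i=1+s[1:,4].argmax(); m=(l==i)
    # raycast plate at z=.012
    rr,cc=np.nonzero(m); W=np.array([world(p,c,r,.012)[:2] for c,r in zip(cc,rr)],np.float32)
    rect=cv2.minAreaRect(W); print(n,"plate",rect)
    (cx,cy),(a,b),ang=rect
    th=np.radians(ang); ax=[np.array([np.cos(th),np.sin(th)]),np.array([-np.sin(th),np.cos(th)])]
    v=ax[0] if a>b else ax[1]; v=v*np.sign(v[1])  # +y reg
    xr=np.array([v[1],-v[0]]); yaw=np.arctan2(xr[1],xr[0]); o=np.array([cx,cy])+.015*v
    print("origin",o.round(4),"yaw deg",np.degrees(yaw).round(2), "y axis",v.round(4))
    def reg(P): d=P[...,:2]-o; return np.stack([d@xr,d@v,P[...,2]],-1)
    R=reg(C)
    Y=(H>15)&(H<35)&(S>120)&(C[...,2]>.09)&roi
    rd=((H<6)|(H>172))&(S>150)&(C[...,2]>.058)&(C[...,2]<.075)&roi
    wt=(S<60)&(V>120)&(abs(R[...,0]+.035)<.03)&(R[...,1]>-.02)&(R[...,1]<.15)&(R[...,2]>.016)&(R[...,2]<.03)
    og=(H>3)&(H<16)&(S>150)&roi&(C[...,2]>.06)
    kb=(V<80)&(C[...,2]>.043)&(C[...,2]<.058)&(R[...,0]>.02)&(abs(R[...,1])<.05)
    ga=(abs(R[...,2]-.035)<.005)&(R[...,0]>.02)&(R[...,1]>.04)&(R[...,1]<.14)
    for nm,m in dict(yellow=Y,red=rd,white=wt,orange=og,knob=kb,gauge=ga).items():
        if m.sum()<3: print(nm,m.sum());continue
        q=R[m]; rc,cc=np.nonzero(m); print(nm,m.sum(),"px",cc.mean().round(1),rc.mean().round(1),"reg mid",((q.min(0)+q.max(0))/2).round(4),"mean",q.mean(0).round(4),"span",(q.max(0)-q.min(0)).round(3),"world",C[m].mean(0).round(4))
```

```text
top plate ((0.5209771990776062, -0.0624338835477829), (0.33796823024749756, 0.1778433620929718), 73.14921569824219)
origin [ 0.5253 -0.0481] yaw deg -16.85 y axis [0.2899 0.9571]
yellow 227 px 324.1 226.5 reg mid [-0.0192 -0.1252  0.1094] mean [-0.0197 -0.1253  0.1098] span [0.04  0.03  0.007] world [ 0.4702 -0.1623  0.1098]
red 74 px 257.5 201.7 reg mid [-0.0204  0.0406  0.0653] mean [-0.0216  0.04    0.0664] span [0.03  0.02  0.012] world [ 0.5163 -0.0036  0.0664]
white 351 px 250.7 204.6 reg mid [-0.0347  0.0533  0.0247] mean [-0.0276  0.0557  0.0246] span [0.059 0.107 0.01 ] world [0.5151 0.0133 0.0246]
orange 85 px 324.4 228.9 reg mid [-0.0203 -0.1248  0.086 ] mean [-0.0219 -0.1295  0.0963] span [0.029 0.062 0.047] world [ 0.4669 -0.1657  0.0963]
knob 231 px 283.6 184.9 reg mid [ 0.0492 -0.0008  0.0487] mean [ 0.048  -0.0003  0.0489] span [0.047 0.046 0.011] world [ 0.5712 -0.0623  0.0489]
gauge 349 px 251.2 171.9 reg mid [0.0492 0.0893 0.0353] mean [0.0486 0.0892 0.0352] span [0.054 0.055 0.009] world [0.5977 0.0232 0.0352]
side plate ((0.5189910531044006, -0.05836579203605652)
[... 292 characters left out ...]
196.7 reg mid [-0.0195 -0.0264  0.0662] mean [-0.0206  0.0389  0.0649] span [0.029 0.148 0.016] world [ 0.5149 -0.0008  0.0649]
white 423 px 254.3 220.2 reg mid [-0.0339  0.0593  0.0219] mean [-0.0282  0.0731  0.024 ] span [0.058 0.131 0.012] world [0.5175 0.0342 0.024 ]
orange 183 px 276.9 154.7 reg mid [-0.0181 -0.0578  0.0838] mean [-0.0191 -0.1011  0.0866] span [0.029 0.207 0.047] world [ 0.4758 -0.1353  0.0866]
knob 168 px 236.1 184.3 reg mid [ 0.0512 -0.003   0.0481] mean [0.0496 0.0002 0.0487] span [0.047 0.043 0.01 ] world [ 0.5708 -0.0582  0.0487]
gauge 336 px 220.7 212.2 reg mid [0.051  0.0853 0.0346] mean [0.0495 0.0885 0.035 ] span [0.053 0.057 0.009] world [0.5964 0.0263 0.035 ]
```

View pics/crop1.png

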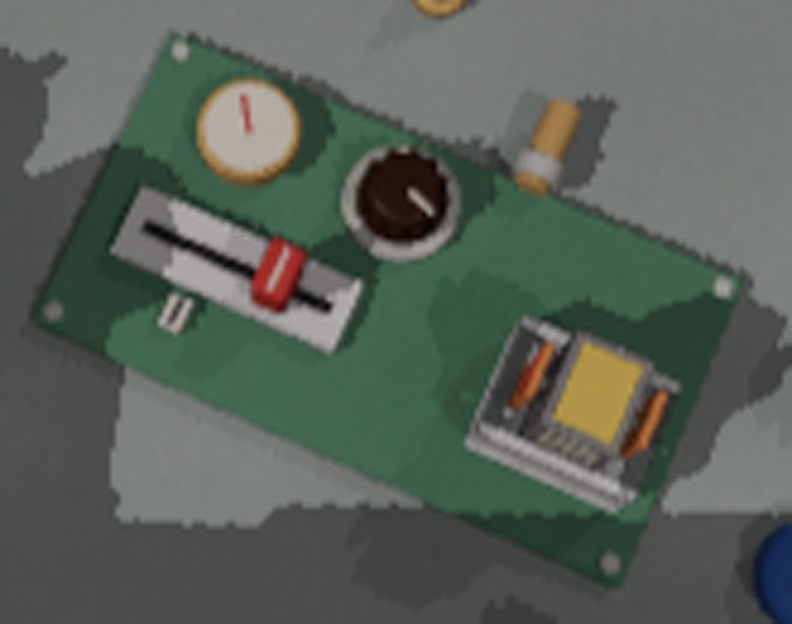

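Top picture: three cassette look-alikes: the docked grey one at px (324,227), a black one at (403,200) and a smaller grey one at (323,292). I choose the docked grey one; the crop shows it with both orange catches in the aluminium dock. Red slide is at (257,201), marker clip at (237,210).

```bash
cat >> h.py <<'E'
from scipy.spatial.transform import Rotation as Ro
V=np.array([.2899,.9571]); X=np.array([V[1],-V[0]])
O={"top":np.array([.5253,-.0481]),"side":np.array([.5233,-.0440])}
def regc(n,P): d=P[:2]-O[n]; return np.round([d@X,d@V,P[2]],4)
def tool(s):
    R=Ro.from_euler("xyz",s["ee_rot"]).as_matrix(); return R
def measure(n,p):
    """mark and slide y by colour, ray cast on their known tops"""
    hsv=cv2.cvtColor(p["frame"],cv2.COLOR_RGB2HSV).astype(int); H,S,Vv=hsv[...,0],hsv[...,1],hsv[...,2]
    C=cloud(p); R=np.stack([(C[...,:2]-O[n])@X,(C[...,:2]-O[n])@V,C[...,2]],-1)
    rd=((H<6)|(H>172))&(S>150)&(abs(R[...,2]-.067)<.005)&(abs(R[...,0]+.02)<.03)&(R[...,1]>-.02)&(R[...,1]<.16)
    # white clip: everything not green in a box round it
    mk=(S<90)&(R[...,0]>-.072)&(R[...,0]<-.043)&(R[...,1]>.03)&(R[...,1]<.15)&(abs(R[...,2]-.022)<.004)
    out={}
    for k,m,z in(("slide",rd,.067),("mark",mk,.022)):
        r,c=np.nonzero(m)
        if len(r)<4: out[k]=None;continue
        w=np.array([regc(n,world(p,a,b,z)) for a,b in zip(c,r)])
        out[k]=(len(r),w.mean(0),((w.min(0)+w.max(0))/2).round(4),np.ptp(w,0).round(3))
    return out
E
python3 - <<'E'
from h import *
s=arm.get_state(); R=tool(s); print(R.round(3)); t=np.degrees(np.arctan2(R[1,1],R[0,1])); print("tool y yaw",t,"target",np.degrees(np.arctan2(V[1],V[0])))
for n in("top","side"):
    p=arm.grab_frame(n); print(n,measure(n,p))
    for t in("mark","slide_top"):
      for o in arm.place_of(p,t)[:1]: 
        c,r=o["position"][0]*512,o["position"][1]*384; print(t,o["confidence"],c,r,regc(n,world(p,c,r,.012 if t=="mark" else .067)))
print(np.round(world(p,0,0,0)*0,1), arm.get_state()["t"])
E
```

```text
[[-0.    -0.298 -0.954]
 [ 0.    -0.954  0.298]
 [-1.    -0.     0.   ]]
tool y yaw -107.35039980569182 target 73.14874590375864
top {'slide': (73, array([-0.02148082,  0.04005342,  0.067     ]), array([-0.0213,  0.0404,  0.067 ]), array([0.03 , 0.019, 0.   ])), 'mark': (34, array([-0.05602647,  0.08397647,  0.022     ]), array([-0.0559,  0.0842,  0.022 ]), array([0.017, 0.012, 0.   ]))}
mark 0.46 234.9056 205.9008 [-0.0453  0.0925  0.012 ]
slide_top 0.52 258.304 200.98559999999998 [-0.0193  0.0389  0.067 ]
side {'slide': (67, array([-0.02078955,  0.04021194,  0.067     ]), array([-0.0202,  0.0396,  0.067 ]), array([0.03 , 0.022, 0.   ])), 'mark': (41, array([-0.05424146,  0.08082927,  0.022     ]), array([-0.054 ,  0.0815,  0.022 ]), array([0.018, 0.016, 0.   ]))}
mark 0.54 265.8816 230.39999999999998 [-0.0602  0.0834  0.012 ]
slide_top 0.67 254.3104 194.91840000000002 [-0.0139  0.0378  0.067 ]
[ 0. -0.  0.] 1.4
```

```bash
python3 -m inch '0.477 -0.979 0 0 0 0.1;0.477 -0.979 0 0 0 0;0.477 -0.979 0 0 0 0;0.477 -0.979 0 0 0 0;0.477 -0.979 0 0 0 0;0.477 -0.979 0 0 0 0;0.477 -0.979 0 0 0 0;0.477 -0.979 0 0 0 0;0.477 -0.979 0 0 0 0;0.477 -0.979 0 0 0 0;0.477 -0.979 0 0 0 0' 0.55 20
python3 -m inch '0.477 -0.979 0 0 0 0;0.477 -0.979 0 0 0 0;0.477 -0.979 0 0 0 0;0.477 -0.979 0 0 0 0;0.477 -0.979 0 0 0 0;0.477 -0.979 0 0 0 0;0.477 -0.979 0 0 0 0;0.477 -0.979 0 0 0 0;0.477 -0.979 0 0 0 0;0.477 -0.979 0 0 0 0;0.477 -0.979 0 0 0 0;0 0 0 0 0 0'
python3 -c "
from h import *
s=arm.get_state();R=tool(s);print(R.round(4).tolist(),np.degrees(np.arctan2(R[1,1],R[0,1])),s['q'].round(2))"
```

```text
t: 2.78
eef_pos: [0.3591, 0.3202, 0.2268]
ee_rot: [-1.799, 1.57, 1.048]
force: [0.1, -0.5, 0.3]
width: 0.0484
t: 4.28
eef_pos: [0.5166, -0.0034, 0.2264]
ee_rot: [1.201, 1.57, -2.237]
force: [-0.5, 0.6, -0.5]
width: 0.0481
[[-0.0003, -0.2923, -0.9563], [-0.0003, -0.9563, 0.2923], [-1.0, 0.0004, 0.0001]] -106.99419452846575 [ 0.37  0.1  -0.33  0.   -1.14  0.9 ]
```

```bash
python3 -m inch '0 0.06 -1 0 0 0;0 0 -1 0 0 0;0 0 -1 0 0 0;0 0 -1 0 0 0;0 0 -0.7 0 0 0;0 0 -0.7 0 0 0;0 0 -0.6 0 0 0;0 0 0 0 0 0'
python3 -m inch '0 0 0 0 0 0;0 0 0 0 0 0;0 0 0 0 0 0;0 0 0 0 0 0' 0 12
```

```text
t: 5.28
eef_pos: [0.5151, 0.0001, 0.0456]
ee_rot: [0.614, 1.568, -2.821]
force: [-0.1, 0.2, 0.1]
width: 0.0484
t: 5.78
eef_pos: [0.5164, -0.0002, 0.0471]
ee_rot: [-2.922, 1.57, -0.075]
force: [-1.9, -1.5, 3.6]
width: 0.0199
```

```bash
python3 -m inch '0.083 0.273 0 0 0 0;0.083 0.273 0 0 0 0;0.083 0.273 0 0 0 0;0.083 0.273 0 0 0 0;0.083 0.273 0 0 0 0;0 0 0 0 0 0;0 0 0 0 0 0'
python3 -c "
from h import *
for n in('top','side'):
    p=arm.grab_frame(n); print(measure(n,p)); save(n+'2.png',p['frame'][140:270,190:350],4)"
```

```text
t: 6.65
eef_pos: [0.5292, 0.042, 0.0472]
ee_rot: [-2.213, 1.569, 0.634]
force: [-1.5, 2.1, 6.6]
width: 0.0196
{'slide': None, 'mark': (35, array([-0.05577714,  0.08400857,  0.022     ]), array([-0.0558,  0.0837,  0.022 ]), array([0.017, 0.012, 0.   ]))}
{'slide': (13, array([-0.03260769,  0.08826923,  0.067     ]), array([-0.0325,  0.088 ,  0.067 ]), array([0.005, 0.015, 0.   ])), 'mark': (40, array([-0.0539175,  0.080625 ,  0.022    ]), array([-0.054 ,  0.0809,  0.022 ]), array([0.018, 0.015, 0.   ]))}
```

```bash
python3 -m inch '0 0 0 0 0 0;0 0 0 0 0 0;0 0 0 0 0 0' 0.55
python3 -m inch '0 0 0.4 0 0 0;0 0 1 0 0 0;0 0 1 0 0 0;0 0 1 0 0 0;-0.6 -1 1 0 0 0;-0.6 -1 0 0 0 0;-0.6 -1 0 0 0 0;-0.2 -1 0 0 0 0;0 -1 0 0 0 0;0 0 0 0 0 0' 1 20
python3 -c "
from h import *
for n in('top','side'):
    p=arm.grab_frame(n); print(measure(n,p)); save(n+'3.png',p['frame'][140:270,190:350],4)"
```

```text
t: 7.12
eef_pos: [0.5285, 0.0409, 0.0464]
ee_rot: [0.622, 1.57, -2.814]
force: [0.4, -1.1, -0.4]
width: 0.0436
t: 8.38
eef_pos: [0.4683, -0.1105, 0.1794]
ee_rot: [-2.902, 1.57, -0.057]
force: [-0.5, -0.4, 0.3]
width: 0.0878
{'slide': None, 'mark': None}
{'slide': (69, array([-0.02072029,  0.08754203,  0.067     ]), array([-0.0204,  0.0866,  0.067 ]), array([0.029, 0.022, 0.   ])), 'mark': (41, array([-0.0539878,  0.0810878,  0.022    ]), array([-0.054 ,  0.0813,  0.022 ]), array([0.018, 0.016, 0.   ]))}
```

```bash
python3 -m inch '0 -1 0 0 0 0;0 -1 0 0 0 0;0 -1 0 0 0 0;0 -1 0 0 0 0;0 -1 0 0 0 0;0 -1 0 0 0 0;0 -1 0 0 0 0;0 0 0 0 0 0'
python3 -c "
from h import *
P=[arm.grab_frame(n) for n in('top','side')]
for n,p in zip(('top','side'),P): print(measure(n,p))
save('both4.png',np.hstack([P[0]['frame'][145:255,190:310],P[1]['frame'][160:270,200:320]]),3.3)
print(arm.get_state()['q'])"
```

```text
t: 9.48
eef_pos: [0.4688, -0.3198, 0.1784]
ee_rot: [0.317, 1.57, -3.12]
force: [-0.3, -0.1, -0.2]
width: 0.0878
{'slide': (72, array([-0.02155694,  0.08693056,  0.067     ]), array([-0.0212,  0.0872,  0.067 ]), array([0.03 , 0.019, 0.   ])), 'mark': (35, array([-0.05588,  0.08388,  0.022  ]), array([-0.0559,  0.0837,  0.022 ]), array([0.017, 0.012, 0.   ]))}
{'slide': (70, array([-0.02056   ,  0.08746286,  0.067     ]), array([-0.0205,  0.0867,  0.067 ]), array([0.029, 0.022, 0.   ])), 'mark': (42, array([-0.05402857,  0.08099762,  0.022     ]), array([-0.054 ,  0.0813,  0.022 ]), array([0.018, 0.016, 0.   ]))}
[-2.51745748e-01  2.18788340e-01 -2.99093552e-01 -2.53455627e-04
 -1.05331855e+00  1.52848285e+00]
```

View pics/both4.png

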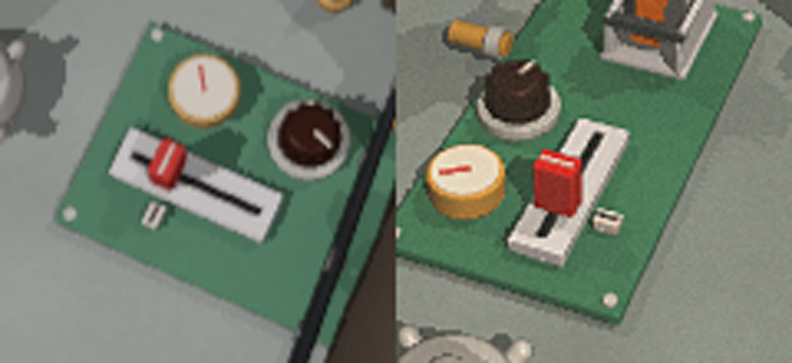

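```bash
python3 -m inch '0.165 0.995 0 0 0 0;0.165 0.995 0 0 0 0;0.165 0.995 0 0 0 0;0.165 0.995 0 0 0 0;0.165 0.995 0 0 0 0;0.165 0.995 0 0 0 0;0.165 0.995 0 0 0 0;0.165 0.995 0 0 0 0;0.165 0.995 0 0 0 0;0.165 0.995 0 0 0 0;0.165 0.995 0 0 0 0;0.165 0.995 0 0 0 0' 0.55 12
python3 -m inch '0 0 -0.5 0 0 0;0 0 -0.5 0 0 0;0 0 0 0 0 0;0 0 0 0 0 0'
```

```text
t: 11.08
eef_pos: [0.5275, 0.0413, 0.1789]
ee_rot: [-2.15, 1.57, 0.699]
force: [0.3, -0.4, -1.4]
width: 0.0483
t: 11.58
eef_pos: [0.5279, 0.0386, 0.1486]
ee_rot: [1.432, 1.57, -2.004]
force: [-0.1, -0.0, 0.3]
width: 0.0483
```

```bash
python3 -m inch '0 -0.01 -0.8 0 0 0;0 0 -0.8 0 0 0;0 0 -0.8 0 0 0;0 0 -0.6 0 0 0;0 0 -0.38 0 0 0;0 0 0 0 0 0'
python3 -m inch '0 0 0 0 0 0;0 0 0 0 0 0;0 0 0 0 0 0;0 0 0 0 0 0;0 0 0 0 0 0' 0
python3 -m inch '0 0 0 0 0 0;0 0 0 0 0 0;0 0 0 0 0 0' 0.55
python3 -m inch '0 0 0.4 0 0 0;0 0 1 0 0 0;0 0 1 0 0 0;0 0 1 0 0 0;-0.6 -1 1 0 0 0;-0.6 -1 0 0 0 0;-0.6 -1 0 0 0 0;-0.2 -1 0 0 0 0;0 -1 0 0 0 0;0 -1 0 0 0 0;0 -0.7 0 0 0 0;0 0 0 0 0 0' 1 20
python3 -c "
from h import *
for n in('side',): print(measure(n,arm.grab_frame(n)))
s=arm.get_state();R=tool(s);print(R.round(4).tolist(),np.degrees(np.arctan2(R[1,1],R[0,1])))"
```

```text
t: 12.32
eef_pos: [0.5278, 0.0384, 0.0469]
ee_rot: [0.778, 1.57, -2.658]
force: [0.6, -0.3, -0.1]
width: 0.0484
t: 12.95
eef_pos: [0.5285, 0.0391, 0.0477]
ee_rot: [-2.437, 1.57, 0.411]
force: [-0.9, 1.5, 4.8]
width: 0.0196
t: 13.32
eef_pos: [0.5277, 0.0386, 0.0469]
ee_rot: [0.77, 1.57, -2.666]
force: [-0.1, -0.9, -0.1]
width: 0.0444
t: 14.82
eef_pos: [0.4678, -0.1633, 0.1798]
ee_rot: [3.123, 1.57, -0.315]
force: [0.2, -0.6, -0.3]
width: 0.0876
{'slide': (76, array([-0.02062763,  0.08489605,  0.067     ]), array([-0.02  ,  0.0843,  0.067 ]), array([0.03 , 0.023, 0.   ])), 'mark': (40, array([-0.0538125,  0.080665 ,  0.022    ]), array([-0.054 ,  0.0817,  0.022 ]), array([0.018, 0.016, 0.   ]))}
[[0.0004, -0.2913, -0.9566], [0.0, -0.9566, 0.2913], [-1.0, -0.0001, -0.0004]] -106.93581997982426
```

```bash
python3 -m inch '0.03 -0.01 -0.7 0 0 0;0 0 -0.7 0 0 0;0 0 -0.7 0 0 0;0 0 -0.7 0 0 0;0 0 -0.5 0 0 0;0 0 -0.42 0 0 0;0 0 0 0 0 0;0 0 0 0 0 0'
python3 -c "
from h import *
p=arm.grab_frame('side'); save('s5.png',p['frame'][80:230,200:380],4)"
```

```text
t: 15.88
eef_pos: [0.4693, -0.1625, 0.068]
ee_rot: [-3.035, 1.57, -0.187]
force: [-0.3, -0.6, 0.5]
width: 0.0875
```

View pics/s5.png

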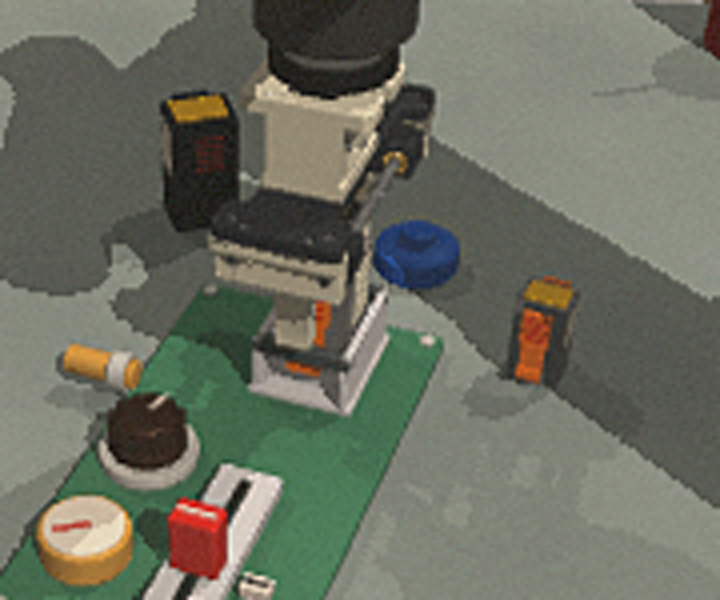

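Side crop: the finger stands in front of the orange catch at (300,320), above the dark ledge bar, with nothing touched; the apparent left offset is perspective. Closing.

```bash
python3 -m inch '0 0 0 0 0 0;0 0 0 0 0 0;0 0 0 0 0 0;0 0 0 0 0 0;0 0 0 0 0 0;0 0 0 0 0 0' 0 30
python3 -m inch '0 0 0 0 0 0;0 0 0 0 0 0'
```

```text
t: 16.68
eef_pos: [0.469, -0.1626, 0.0683]
ee_rot: [2.741, 1.57, -0.694]
force: [-2.9, 1.4, 9.4]
width: 0.0448
t: 16.92
eef_pos: [0.469, -0.1626, 0.0683]
ee_rot: [2.75, 1.57, -0.685]
force: [-2.5, 0.9, 8.1]
width: 0.0449
```

```bash
python3 -m inch '0 0 0.1 0 0 0;0 0 0.1 0 0 0;0 0 0.15 0 0 0;0 0 0 0 0 0;0 0 0 0 0 0'
python3 -c "
from h import *
p=arm.grab_frame('side'); save('s6.png',p['frame'][80:230,200:380],4)"
```

```text
t: 17.55
eef_pos: [0.4688, -0.1625, 0.078]
ee_rot: [-0.792, 1.571, 2.055]
force: [0.4, 0.6, -2.7]
width: 0.0446
```

View pics/s6.png

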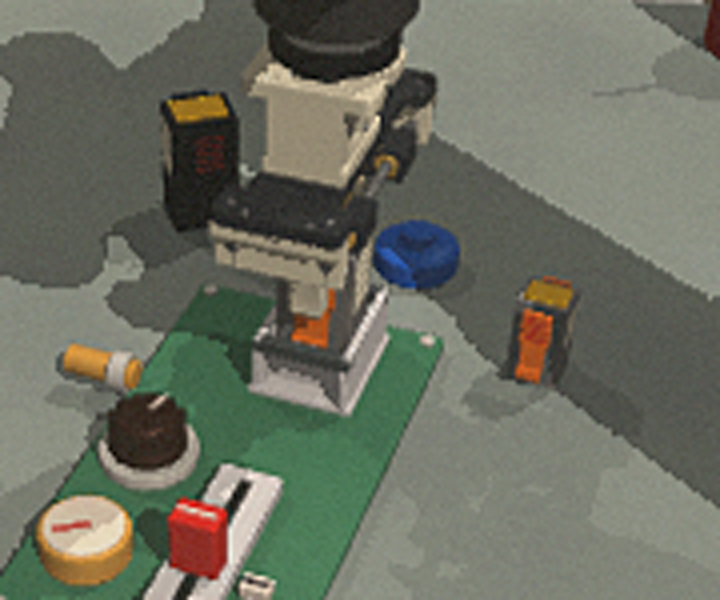

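Raised 10 mm with only about the cassette's weight on the wrist, so the lugs are clear. Continuing.

```bash
python3 -m inch '0 0 0.3 0 0 0;0 0 0.4 0 0 0;0 0 0.4 0 0 0;0 0 0.4 0 0 0;0 0 0.4 0 0 0;0 0 0.4 0 0 0;0 0 0.4 0 0 0;0 0 0.4 0 0 0;0 0 0.3 0 0 0;0 0 0.2 0 0 0;0 0 0 0 0 0;0 0 0 0 0 0'
python3 -c "
from h import *
p=arm.grab_frame('side'); save('s7.png',p['frame'][60:270,180:400],3.4)
print(measure('side',p))
C=cloud(p);hsv=cv2.cvtColor(p['frame'],cv2.COLOR_RGB2HSV)
m=(hsv[...,0]>3)&(hsv[...,0]<16)&(hsv[...,1]>150)&(np.hypot(C[...,0]-.469,C[...,1]+.1625)<.06)
q=C[m];print(m.sum(),q.min(0),q.max(0))
b=(np.hypot(C[...,0]-.469,C[...,1]+.1625)<.045)&(C[...,2]>.06); z=C[...,2][b]; print('z hist',np.histogram(z,np.arange(.06,.3,.015)))
s=arm.get_state();print(s['force'],s['width'],s['t'])
for t in('cassette_mid','claw','nozzle','cup_cap','knob_rim'):
  for o in arm.place_of(p,t)[:3]:
    c,r=o['position'][0]*512,o['position'][1]*384;print(t,o['confidence'],round(c),round(r),world(p,c,r).round(3))
"
```

```text
t: 19.1
eef_pos: [0.4686, -0.1625, 0.1857]
ee_rot: [0.127, 1.57, 2.975]
force: [0.0, 0.6, -2.5]
width: 0.0445
{'slide': (74, array([-0.02068514,  0.08502297,  0.067     ]), array([-0.02  ,  0.0842,  0.067 ]), array([0.03 , 0.023, 0.   ])), 'mark': (41, array([-0.05442195,  0.08083659,  0.022     ]), array([-0.054,  0.081,  0.022]), array([0.018, 0.015, 0.   ]))}
130 [ 0.46034919 -0.14459094  0.14447852] [ 0.48531376 -0.13029345  0.21237668]
z hist (array([  0,   0,   0,   0,   6, 105, 134, 128, 105, 141, 100,  13,   7,
        56,  54]), array([0.06 , 0.075, 0.09 , 0.105, 0.12 , 0.135, 0.15 , 0.165, 0.18 ,
       0.195, 0.21 , 0.225, 0.24 , 0.255, 0.27 , 0.285]))
[-0.39287333  0.70472732 -2.31349091] 0.04438474947402236 19.15
cassette_mid 0.86 337 163 [ 0.321 -0.164  0.048]
cassette_mid 0.69 283 116 [ 0.464 -0.132  0.199]
cassette_mid 0.61 250 121 [ 0.564 -0.325  0.064]
claw 0.83 211 288 [0.581 0.237 0.045]
nozzle 0.54 191 188 [ 0.689 -0.07   0.017]
nozzle 0.45 263 230 [0.496 0.055 0.015]
cup_cap 0.6 305 146 [ 0.401 -0.273  0.019]
cup_cap 0.6 256 203 [ 0.52  -0.02   0.025]
cup_cap 0.17 240 179 [ 0.564 -0.077  0.051]
knob_rim 0.7 242 180 [ 0.558 -0.076  0.049]
```

View pics/s7.png

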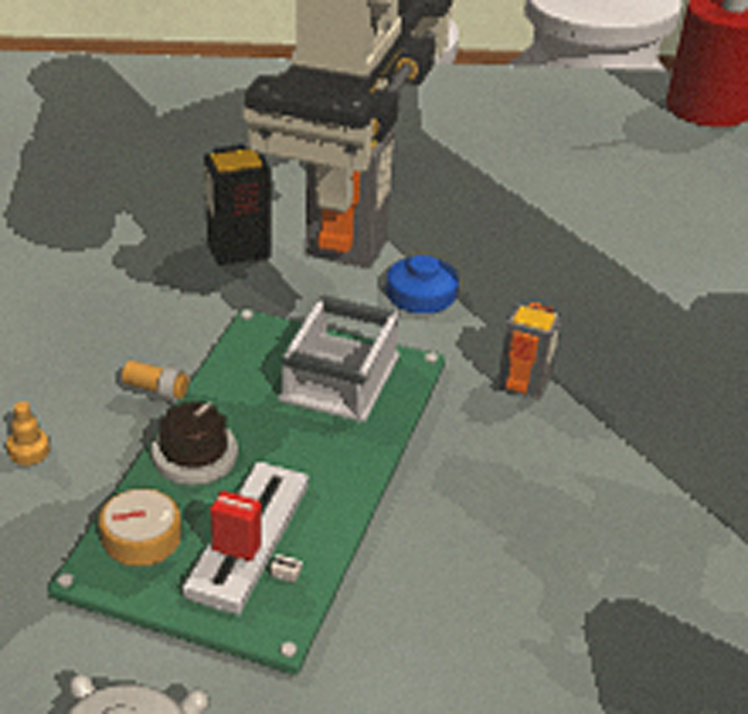

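```bash
python3 -c "
from station import arm
s=arm.get_state();print(s['eef_pos'],s['width'],s['force']);print(arm.job_done())"
```

```text
[ 0.4687643  -0.16253306  0.18584284] 0.044711240059449174 [ 0.15382843 -0.08717045 -2.14322275]
the job is handed in; nothing more can be done
None
```

I moved the bleed slide to the marker clip. I then pinched both catches, lifted the cassette upright out of its dock, and handed the job in at about 19.5 s with it still held.

- **Slide:** My first move overshot by about 3 mm in the top camera and about 5–6 mm in the side camera, so I re-gripped it and brought it back. After that the side camera still reads it about 3–4 mm past the marker. I estimate under 1 mm in the top camera from how far it shifted, but took no new top picture. Both are within the 6 mm limit.
- **Cassette:** The gripper rose about 11.7 cm from where it pinched the catches. The cassette's underside is about 0.13 m above the table, and it hangs clear of everything except the gripper. The wrist reads about −2.1 to −2.5 N, roughly the cassette's weight.
- **Grip:** It settled at 44.5 mm, a little under the 48 mm given for fully pinched catches. The lugs came free of the ledge bars without any pull.
- **Knob, claw, nozzle and cap:** All look undisturbed in the last side picture. The network placed the claw 13 mm from its first reading; I took that as network noise, because the picture shows it in the same place and the arm never came near it.

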